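Find the tired spring foot and tag it

TASK

Three sprung feet for the shaker stand on the worktop, and one has gone softer than the other two. With the fingertips, first press each of the three round black pads down about 6 mm to feel its spring, then push the yellow tag of the softest foot fully down and let go. Leave the other two tags up, and do not lift or shift the feet or the things around them.

Things in the scene. Friction and masses are not known exactly. Their poses are not given: they have to be found in the camera images.
- mount_a: one of three spring feet that look exactly alike (nothing in the look or the letters tells which is softest); loose on the worktop, 1.1 to 1.6 kg: grey base plate 84 (x) x 120 (y) x 10 mm on rubber feet, carrying a sprung round black pad and a yellow tag side by side. Origin: centre of the underside; z up. In its own frame the pad's axis lies at y = +28 mm and the tag's at y = -36 mm, both at x = 0.
- pad_a_top (a point): centre of the top face of this foot's black rubber pad, 48 mm across and 12 mm thick, on a steel coil spring; the face is 58 mm above the worktop at rest. The point goes down with the pad. A small dark ear on the pad's near (-x) side reaches over a thin gauge stem 34 mm from the pad's axis, whose top is 50 mm above the worktop
- pad_a (a joint): how far this pad is pressed, in m: 0 at rest (against its upper stop), 0.012 fully down; springs back when let go. The spring has 3 mm of preload, so a press of 6 mm needs 9 times the force of the spring's rate per mm: about 2.7 N on the softest foot and more than 6 N on the two others
- ring_a (a joint): travel ring, orange, 13 mm across and 4 mm thick, on the gauge stem under the pad's ear: 0 at the start; the pad pushes it down once it has sunk about 1 mm, and it stays at the lowest point reached (m, grows downward)
- tag_a_top (a point): centre of the top face of this foot's yellow tag, 26 x 24 mm and 5 mm thick on a stem in a black guide post; the face is 58 mm above the worktop while the tag is up. The point goes down with the tag
- tag_a (a joint): how far this tag is pushed down, in m: 0 up, 0.012 fully down; slides straight down against about 4 N of friction and stays where it is left
- mount_b: one of three spring feet that look exactly alike (nothing in the look or the letters tells which is softest); loose on the worktop, 1.1 to 1.6 kg: grey base plate 84 (x) x 120 (y) x 10 mm on rubber feet, carrying a sprung round black pad and a yellow tag side by side. Origin: centre of the underside; z up. In its own frame the pad's axis lies at y = +28 mm and the tag's at y = -36 mm, both at x = 0.
- pad_b_top (a point): centre of the top face of this foot's black rubber pad, 48 mm across and 12 mm thick, on a steel coil spring; the face is 58 mm above the worktop at rest. The point goes down with the pad. A small dark ear on the pad's near (-x) side reaches over a thin gauge stem 34 mm from the pad's axis, whose top is 50 mm above the worktop
- pad_b (a joint): how far this pad is pressed, in m: 0 at rest (against its upper stop), 0.012 fully down; springs back when let go. The spring has 3 mm of preload, so a press of 6 mm needs 9 times the force of the spring's rate per mm: about 2.7 N on the softest foot and more than 6 N on the two others
- ring_b (a joint): travel ring, orange, 13 mm across and 4 mm thick, on the gauge stem under the pad's ear: 0 at the start; the pad pushes it down once it has sunk about 1 mm, and it stays at the lowest point reached (m, grows downward)
- tag_b_top (a point): centre of the top face of this foot's yellow tag, 26 x 24 mm and 5 mm thick on a stem in a black guide post; the face is 58 mm above the worktop while the tag is up. The point goes down with the tag
- tag_b (a joint): how far this tag is pushed down, in m: 0 up, 0.012 fully down; slides straight down against about 4 N of friction and stays where it is left
- mount_c: one of three spring feet that look exactly alike (nothing in the look or the letters tells which is softest); loose on the worktop, 1.1 to 1.6 kg: grey base plate 84 (x) x 120 (y) x 10 mm on rubber feet, carrying a sprung round black pad and a yellow tag side by side. Origin: centre of the underside; z up. In its own frame the pad's axis lies at y = +28 mm and the tag's at y = -36 mm, both at x = 0.
- pad_c_top (a point): centre of the top face of this foot's black rubber pad, 48 mm across and 12 mm thick, on a steel coil spring; the face is 58 mm above the worktop at rest. The point goes down with the pad. A small dark ear on the pad's near (-x) side reaches over a thin gauge stem 34 mm from the pad's axis, whose top is 50 mm above the worktop
- pad_c (a joint): how far this pad is pressed, in m: 0 at rest (against its upper stop), 0.012 fully down; springs back when let go. The spring has 3 mm of preload, so a press of 6 mm needs 9 times the force of the spring's rate per mm: about 2.7 N on the softest foot and more than 6 N on the two others
- ring_c (a joint): travel ring, orange, 13 mm across and 4 mm thick, on the gauge stem under the pad's ear: 0 at the start; the pad pushes it down once it has sunk about 1 mm, and it stays at the lowest point reached (m, grows downward)
- tag_c_top (a point): centre of the top face of this foot's yellow tag, 26 x 24 mm and 5 mm thick on a stem in a black guide post; the face is 58 mm above the worktop while the tag is up. The point goes down with the tag
- tag_c (a joint): how far this tag is pushed down, in m: 0 up, 0.012 fully down; slides straight down against about 4 N of friction and stays where it is left
- dropper: bystander: small white dropper bottle with a red cap, 27 mm across, 66 mm tall, standing loose; origin at the centre of its underside
- amber: bystander: amber-brown dropper bottle with a black cap, 29 mm across, 70 mm tall, standing loose; origin at the centre of its underside
- slidebox: bystander: blue slide box, 63 x 86 x 31 mm, loose; origin at the centre of its underside. (The three feet stand in a loose row along y near the front edge of the worktop; close behind the middle of the row stands a desk reader less than 0.25 m tall, so travel from foot to foot in front of it or above that height)

How it is judged:
On the way, in this order (a step that is already met when the one before it is completed fails the run):
1. each of the three pads has been pressed: its travel ring is down by more than 3 mm, which takes a press of about 4 mm (value of joint each of ring_a, ring_b, ring_c above 0.003 m), for 0.1 s.
2. the tag of the softest foot is fully down (over 10 of its 12 mm) (value of joint tag_b above 0.01 m), for 0.2 s.
At the end, for the whole second after the job is handed in: The softest foot's tag is pushed down over 10 of its 12 mm and the other two tags are less than 4 mm down; all three travel rings are more than 3 mm down and the pads have sprung back; the feet are within 30 mm, and the two dropper bottles and the slide box within 20 mm, of where they started (all of step 1 and value of joint tag_b above 0.01 m and value of joint each of tag_a, tag_c below 0.004 m and value of joint each of pad_a, pad_b, pad_c below 0.002 m and distance of each of mount_a, mount_b, mount_c from where it was at the start of the episode below 0.03 m and distance of each of dropper, amber, slidebox from where it was at the start of the episode below 0.02 m); the robot touches nothing.
It fails at once if the tag of a foot that is not the softest is pushed down by more than 5 mm (value of joint any of tag_a, tag_c above 0.005 m).
It fails at once if a spring foot is lifted by 10 mm, tipped, or shifted by more than 30 mm (height (world z) of any of mount_a, mount_b, mount_c above 0.01 m or angle between any of mount_a, mount_b, mount_c's own z axis and vertical above 0.15 rad or distance of any of mount_a, mount_b, mount_c from where it was at the start of the episode above 0.03 m).
It fails at once if the white or the amber dropper bottle or the slide box is moved by more than 20 mm (distance of any of dropper, amber, slidebox from where it was at the start of the episode above 0.02 m).
It also fails if it takes over 58 s, if anything falls off the work surface, if the arm or the gripper's body presses on something with over 40 N, if the wrist force passes 120 N, or if a joint passes its speed limit or range.

ROBOT

A 6-joint arm with a two-finger parallel gripper is mounted at the origin on a cart in front of the work surface, level with it; the furniture and walls round the work are solid. World frame = base frame: x ahead of the robot, y to its left, z up, the work surface at z = 0. Lengths are in m, angles in rad, forces in N, time in s.
With the tool pointing down it reaches from about 0.3 to 0.875 m from the base axis. Payload 4.2 kg.
Tool frame: the origin (TCP) lies at the very end of the fingers, on their centre line; the grasp point (between the pads) lies 19 mm behind it; z points along the fingers, y is the direction in which the jaws open and shut (so a half turn about z gives the same grasp; the last joint's range is limited). The gripper opens to 85 mm and grips with 20 to 120 N. Pads are 22 mm wide; open, the fingers measure 114 mm over their backs; the gripper's body (76 mm by 85 mm) begins 54 mm behind the grasp point. The pads swing forward as they close: fully open they stand 13 mm farther back than shut.
Start: joints at [1.163, 0.32, 1.565, -0, 1.257, -0.02], TCP at [0.217, 0.532, 0.231] pointing down, gripper open.
Joint ranges: [-3.11, 3.11], [-0.84, 2.01], [0.21, 2.61], [-1.34, 4.49], [0.05, 2.63], [-2.56, 2.56]. Speed limits (rad/s): [2.57, 2.57, 3.14, 3.14, 3.14, 3.14].

INTERFACE

Orientations are given as a rotation vector (axis times angle).
In Python, from plant import bot, solve_ik, cams, workorder, readout gives the robot as it stands. Calls block until the motion is done:
- bot.reach(position, orientation): joint-space move of the TCP to a pose.
- bot.move_straight(position, speed=0.15, rotation=None, force_limit=None): straight line of the TCP; rotation=None keeps the orientation; speed is the mean speed in m/s. With force_limit (N) it stops when the force on the tool has changed by that much, and returns True; else False.
- bot.movej(angles): joint-space move.
- bot.set_gripper(opening, newtons=None): finger opening in m; newtons is the grip in N (None keeps the last); returns when the fingers have stopped.
- bot.wait(seconds).
- solve_ik(position, orientation): joint angles nearest the present ones, or None.
- cams.get_image(name): name is "side" or "top" or "wrist"; returns a dict with "image" (384x512x3 uint8, red, green, blue), "depth" (384x512 float32, m along the optical axis (not along the pixel's ray), 0 where there is no reading), "fx", "fy", "cx", "cy" (pixels), "eye" and "rotation" of the camera in the world; the wrist camera has in their place "T_tool_cam" (4x4, takes a point from camera to tool coordinates, whose origin is the TCP and whose axes are the flange's). Camera axes: x right, y down, z forward; pixel columns grow to the right and rows downward; lengths in m; the calibration is good to about 2 mm. The wrist camera is an equidistant fisheye: a pixel r from the principal point sees the ray r / f radians off the axis. A picture is of the moment at which its call begins: read the wrist's pose just before it.
A pose or a line that the arm cannot do raises bot.MotionError and nothing moves.
- workorder.hand_in(): hands the job in, once; it reports no verdict.
Readings, each from a call of its own:
- readout.read_t(): time.
- readout.read_joints(): joint angles.
- readout.read_joint_vel(): joint speeds.
- readout.read_tau(): joint torques, N m.
- readout.read_tcp_pos(): TCP position.
- readout.read_orientation(): TCP orientation.
- readout.read_wrist_force(): force on the tool from outside, world axes, zero at the start.
- readout.read_ft_torque(): the same for the moment, N m.
- readout.read_gripper_width(): finger opening in m.
Only numpy, scipy, OpenCV 4.12 (cv2) and the standard library are available. Lean on these libraries where they do the work, as an engineer would, in place of code of your own. Each camera call takes 0.05 s, during which the arm holds its last target. There are 200 camera calls.

## Working session

There is one attempt and no reset: what is moved stays moved. The work goes in short steps, each a Python script; the robot and the scene stay as the last script left them, time stands still between calls to the robot, and variables do not carry over. Pictures are saved under pics/ and viewed, on a budget of 10 in all, crops included, one or two more only if the job needs it, and the job is handed in when it is done.

```bash
mkdir -p pics; ls; python3 - <<'E'
from plant import bot, solve_ik, cams, workorder, readout
import cv2,numpy as np
for n in("top","side"):
    d=cams.get_image(n); cv2.imwrite(f"pics/{n}0.png",d["image"][:,:,::-1]); np.savez(f"{n}0.npz",**d)
    print(n,d["fx"],d["fy"],d["cx"],d["cy"],d["eye"],d["rotation"])
print(readout.read_t(),readout.read_orientation(),readout.read_wrist_force())
E
```

```text
pics
top 436.8057161569989 436.8057161569989 258.1875588667551 186.5357628591487 [ 0.22976245 -0.01132247  1.46503157] [-2.13092422  2.09308916 -0.21172783]
side 350.3311810203249 350.3311810203249 253.3527167978017 191.8681758143002 [ 0.21736679 -0.58488578  0.66693595] [-2.27284912  0.58960948 -0.24843169]
0.1 [-6.05235861e-01 -3.08237219e+00  2.40569263e-03] [-1.13330318  0.58269423 -0.68252161]
```

View pics/top0.png

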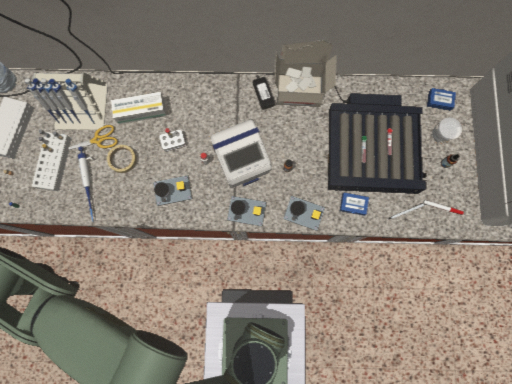

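View pics/side0.png

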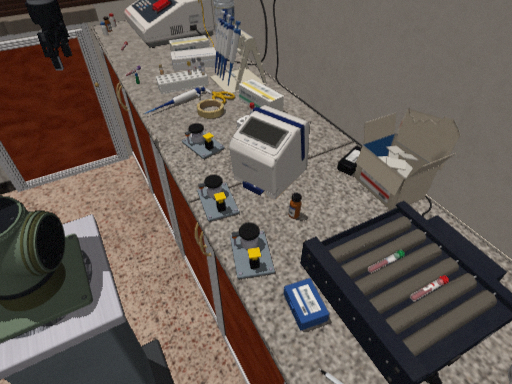

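The top view shows the three feet at about (172,190), (246,209) and (303,211), with pads on the left (+y) and tags on the right. The side view shows the same feet in the order (203,140), (218,197) and (252,250). Next I'll locate the tags and pads by colour in both views.

```bash
cat > loc.py <<'E'
import cv2,numpy as np
def ray(d,u,v,z):
    R,_=cv2.Rodrigues(np.array(d["rotation"],float)); r=R@[(u-d["cx"])/d["fx"],(v-d["cy"])/d["fy"],1]
    return d["eye"]+r*(z-d["eye"][2])/r[2]
def blobs(m,lo,hi):
    n,_,s,c=cv2.connectedComponentsWithStats(m.astype(np.uint8))
    return [(c[i],s[i]) for i in range(1,n) if lo<s[i][4]<hi]
E
python3 - <<'E'
from loc import *
for n in("top","side"):
    d=dict(np.load(f"{n}0.npz")); im=d["image"]; h=cv2.cvtColor(im,cv2.COLOR_RGB2HSV)
    R,_=cv2.Rodrigues(d["rotation"]); print(n,R.round(2).tolist())
    y=(h[...,0]>20)&(h[...,0]<33)&(h[...,1]>170)&(h[...,2]>120)
    # keep only top face of yellow by brightness later
    for c,s in blobs(y,15,400):
        p=ray(d,*c,0.058)
        if p[0]<.3 or p[0]>.7: continue
        print(" yel",c.round(1),s,p.round(4),"V",h[int(c[1]),int(c[0])])
    for c,s in blobs(h[...,2]<50,40,900):
        p=ray(d,*c,0.058)
        if .2<p[0]<.7 and abs(p[1])<.5: print(" blk",c.round(1),s,p.round(4))
t=np.load("top0.npz")["image"][170:230,150:330]; s=np.load("side0.npz")["image"][110:285,175:285]
a=cv2.resize(t,None,fx=4,fy=4,interpolation=2); b=cv2.resize(s,None,fx=2,fy=2,interpolation=2)
o=np.zeros((240+350,720,3),np.uint8); o[:240]=a; o[240:,:220]=b
cv2.imwrite("pics/crop1.png",o[:,:,::-1])
E
```

```text
top [[0.02, -0.98, 0.2], [-1.0, -0.02, 0.01], [-0.0, -0.2, -0.98]]
 blk [371.2 186.4] [328 154  96  40 449] [ 0.5279 -0.3742  0.058 ]
side [[0.87, -0.34, 0.35], [-0.49, -0.6, 0.63], [-0.0, -0.72, -0.69]]
 yel [220.9  95. ] [212  92  23  10  96] [0.6645 0.4603 0.058 ] V [ 22 224 192]
 yel [207.5 135.9] [203 133  10   7  42] [0.5223 0.2528 0.058 ] V [ 25 245 224]
 yel [219.6 196. ] [214 192  12   9  77] [ 4.441e-01 -3.000e-04  5.800e-02] V [ 25 244 223]
 yel [254.  252.5] [248 247  13  12 116] [ 0.4352 -0.192   0.058 ] V [ 25 242 222]
 blk [262.5 131.2] [243 119  41  25 346] [0.6796 0.1932 0.058 ]
 blk [195.6 128.4] [189 124  15  10 121] [0.5062 0.3082 0.058 ]
 blk [208.6 144.9] [204 140  10  11  66] [0.5065 0.2092 0.058 ]
 blk [212.8 181.4] [204 175  18  14 191] [0.4517 0.0573 0.058 ]
 blk [251.5 188.8] [243 183  18  12  72] [ 0.526  -0.0162  0.058 ]
 blk [296.  197.2] [292 193   9   9  70] [ 0.6074 -0.0961  0.058 ]
 blk [220.9 206.6] [217 201   9  11  75] [ 0.4315 -0.0351  0.058 ]
 blk [248.5 231.3] [237 223  22  18 289] [ 0.4527 -0.1351  0.058 ]
 blk [254.5 263.6] [250 258  10  11  88] [ 0.4224 -0.2171  0.058 ]
```

View pics/crop1.png

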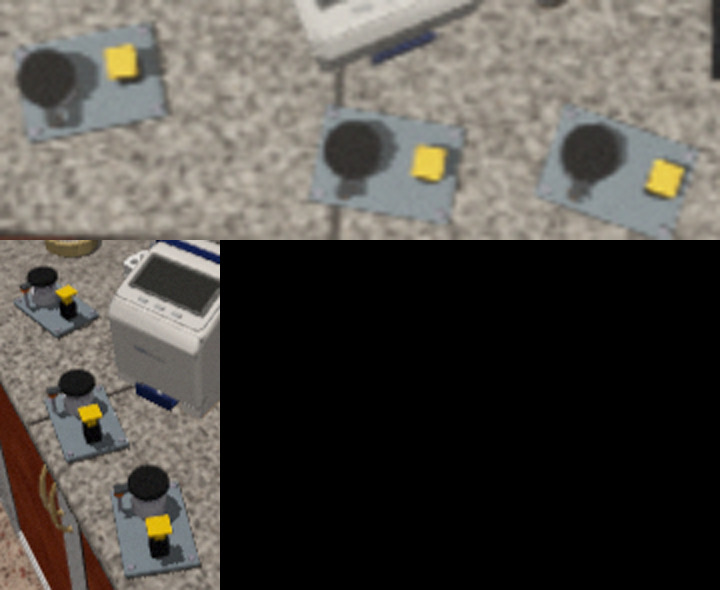

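The crop shows three pad/tag pairs clearly: dark discs at crop (47,78), (353,149) and (590,152), and tags at (122,62), (429,162) and (665,178). My top-view thresholds were too tight, so I'll loosen them.

```bash
python3 - <<'E'
from loc import *
d=dict(np.load("top0.npz")); im=cv2.resize(d["image"],None,fx=4,fy=4,interpolation=cv2.INTER_CUBIC); h=cv2.cvtColor(im,cv2.COLOR_RGB2HSV)
f=lambda c:((c[0]+.5)/4-.5,(c[1]+.5)/4-.5)
y=(h[...,0]>18)&(h[...,0]<36)&(h[...,1]>140)&(h[...,2]>110)
reg=lambda p:.38<p[0]<.58 and abs(p[1])<.4
Y=[ray(d,*f(c),.058) for c,s in blobs(y,250,3000)]; Y=sorted([p for p in Y if reg(p)],key=lambda p:-p[1])
for th in (50,60,70):
    B=[(ray(d,*f(c),.058),s) for c,s in blobs(h[...,2]<th,800,6000)]
    B=sorted([b for b in B if reg(b[0])],key=lambda p:-p[0][1])
    print(th,[(p.round(4).tolist(),s[2:].tolist()) for p,s in B])
    if len(B)==len(Y)==3:
        for (p,s),q in zip(B,Y): print("   tag",q.round(4),"dist",np.linalg.norm(p-q).round(4),"yaw",np.degrees(np.arctan2(-(p-q)[0],(p-q)[1])).round(1))
print(np.round(Y,4))
E
```

```text
50 []
60 [([0.5066, 0.3156, 0.058], [52, 54, 2071]), ([0.4508, 0.0625, 0.058], [54, 53, 2182]), ([0.4523, -0.131, 0.058], [52, 55, 2205])]
   tag [0.5207 0.2544 0.058 ] dist 0.0628 yaw 13.0
   tag [4.414e-01 1.000e-04 5.800e-02] dist 0.0631 yaw -8.6
   tag [ 0.432  -0.1912  0.058 ] dist 0.0636 yaw -18.6
70 [([0.5066, 0.3154, 0.058], [57, 57, 2376]), ([0.4509, 0.0619, 0.058], [56, 57, 2492]), ([0.4522, -0.1312, 0.058], [56, 57, 2484])]
   tag [0.5207 0.2544 0.058 ] dist 0.0626 yaw 13.0
   tag [4.414e-01 1.000e-04 5.800e-02] dist 0.0626 yaw -8.7
   tag [ 0.432  -0.1912  0.058 ] dist 0.0634 yaw -18.6
[[ 5.207e-01  2.544e-01  5.800e-02]
 [ 4.414e-01  1.000e-04  5.800e-02]
 [ 4.320e-01 -1.912e-01  5.800e-02]]
```

Pad-to-tag spacing is 63–64 mm (64 expected), and the side view agrees to about 3 mm. I'll press the nearest (left) pad first while logging force.

```bash
cat > act.py <<'E'
from plant import bot, solve_ik, cams, workorder, readout
import numpy as np
PAD=np.array([[.5066,.3155],[.4509,.0622],[.4523,-.1311]]); TAG=np.array([[.5207,.2544],[.4414,.0001],[.432,-.1912]])
YAW=np.radians([13,-8.6,-18.6])
def rot(i): f=np.pi/2+YAW[i]/2; return np.pi*np.array([np.cos(f),np.sin(f),0])
def force(n=8):
    r=[]
    for _ in range(n): bot.wait(.02); r.append(readout.read_wrist_force())
    r=np.array(r); return r.mean(0),r.std(0)
def press(xy,zs,stop):
    """step down, log extra vertical force; back off at once above stop N"""
    f0,s=force(15); log=[]
    for z in zs:
        bot.move_straight([*xy,z],speed=.03,force_limit=stop); f,_=force()
        p=readout.read_tcp_pos(); log.append((p[2],*(f-f0)))
        if f[2]-f0[2]>stop: break
    print("bias",f0.round(2),"noise",s.round(2)); print(np.array(log).round(4))
    bot.move_straight([*xy,.08],speed=.08)
    print("after",(force()[0]-f0).round(2),"t",readout.read_t())
E
python3 - <<'E'
from act import *
print(cams.get_image("wrist")["T_tool_cam"].round(3).tolist())
bot.set_gripper(0)
bot.reach([*PAD[0],.12],rot(0)); print(readout.read_tcp_pos(),readout.read_joints().round(2))
bot.move_straight([*PAD[0],.066],speed=.1)
press(PAD[0],[.060,.057,.055,.0535,.052],20)
E
```

```text
[[0.001, -0.951, -0.308, 0.079], [1.0, 0.001, 0.0, -0.0], [-0.0, -0.308, 0.951, -0.142], [0.0, 0.0, 0.0, 1.0]]
[0.50636454 0.31620667 0.12031628] [ 0.54  0.44  1.67  0.    1.03 -1.26]
bias [ 0.02 -0.1   0.01] noise [0.56 0.43 0.53]
[[ 0.06   -0.1935  0.2485  0.0322]
 [ 0.0571  0.3061  0.4853  0.881 ]
 [ 0.0551  0.4895  0.4523  1.6348]
 [ 0.0536  0.8734  0.5771  1.9752]
 [ 0.0521  0.8411  0.7156  2.3808]]
after [0.11 0.2  0.07] t 5.9167
```

The left foot gives about 2.4 N at 6 mm with a 0.3 N/mm slope, so it looks soft. I'll check the other two.

```bash
python3 - <<'E'
from act import *
p=readout.read_tcp_pos()
bot.move_straight([.42,.25,.11],speed=.2)
for i in (1,2):
    bot.move_straight([.42,PAD[i][1],.11],speed=.2,rotation=rot(i))
    bot.move_straight([*PAD[i],.075],speed=.15)
    bot.move_straight([*PAD[i],.066],speed=.1)
    press(PAD[i],[.060,.057,.055,.0535,.052],20)
    bot.move_straight([.42,PAD[i][1],.11],speed=.2)
bot.move_straight([.33,0,.2],speed=.2)
for n in("top","side"): np.savez(f"{n}1.npz",**cams.get_image(n))
print(readout.read_t())
import cv2
from loc import *
o=np.zeros((600,800,3),np.uint8)
t=np.load("top1.npz")["image"][170:230,150:330]; s=np.load("side1.npz")["image"]
o[:240,:720]=cv2.resize(t,None,fx=4,fy=4,interpolation=2)
for k,(u,v) in enumerate([(175,115),(190,165),(220,215)]):
    o[240:500,k*265:k*265+260]=cv2.resize(s[v:v+65,u:u+65],(260,260),interpolation=2)
cv2.imwrite("pics/crop2.png",o[:,:,::-1])
E
```

```text
bias [ 0.13 -0.12 -0.22] noise [0.44 0.45 0.54]
[[ 0.06   -0.1284  0.1567  0.1091]
 [ 0.0573  0.8833  0.0671  2.2832]
 [ 0.0552  1.4088 -0.0281  3.8776]
 [ 0.0537  2.2488  0.1686  5.36  ]
 [ 0.0522  2.4008  0.3359  5.8049]]
after [-0.22 -0.12 -0.  ] t 11.3333
bias [ 0.   -0.05  0.1 ] noise [0.78 0.31 0.54]
[[ 0.0599  0.1362 -0.2701  0.1087]
 [ 0.0573  0.6782 -0.2971  3.0361]
 [ 0.0553  0.8766 -0.3095  4.9206]
 [ 0.054   0.3418 -0.1061  6.6105]
 [ 0.0526  0.1799  0.1722  7.7115]]
after [ 0.09  0.13 -0.41] t 16.4333
17.9667
```

View pics/crop2.png

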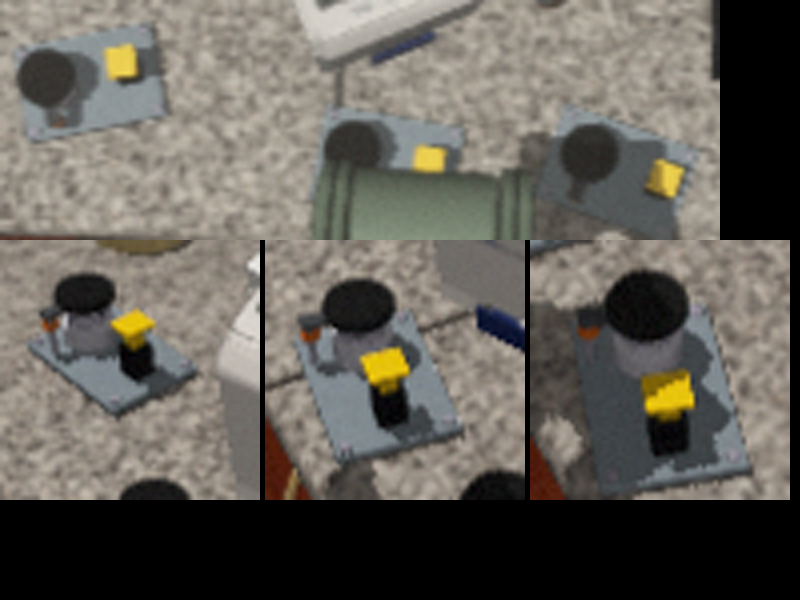

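The left foot is softest: about 0.3 N/mm, against about 0.7 and 1.0 for the others. The crops show all pads sprung back and all tags up. The orange rings sit under the ears at about (50,322), (312,337) and (588,330), so I'll measure how far they dropped between the two side images.

```bash
python3 - <<'E'
from loc import *
for k in "01":
    d=dict(np.load(f"side{k}.npz")); im=cv2.resize(d["image"],None,fx=4,fy=4,interpolation=cv2.INTER_CUBIC); h=cv2.cvtColor(im,cv2.COLOR_RGB2HSV)
    m=((h[...,0]<14)|(h[...,0]>176))&(h[...,1]>110)
    for (u,v) in [(175,115),(190,165),(220,215)]:
        s=m[4*v:4*v+160,4*u:4*u+110]; 
        for c,st in blobs(s,15,500): print(k,(u,v),(c/4+[u,v]).round(2),st[[1,3]]/4+[v,0],st[4])
    R,_=cv2.Rodrigues(d["rotation"])
    for P in ([.4738,.307],[.4173,.0571],[.4201,-.142]):
        q=[(d["fx"]*p[0]/p[2]+d["cx"],d["fy"]*p[1]/p[2]+d["cy"]) for p in [R.T@(np.array([*P,z])-d["eye"]) for z in(.045,.041)]]
        if k=="0": print("ring pred z.045,.041",np.round(q,2).tolist())
E
```

```text
0 (175, 115) [187.31 135.23] [134.25   2.25] 104
0 (190, 165) [201.23 187.85] [187.     2.25] 107
0 (220, 215) [234.36 237.36] [236.5    2.25] 118
ring pred z.045,.041 [[186.43, 134.98], [186.6, 136.05]]
ring pred z.045,.041 [[201.08, 189.55], [201.25, 190.67]]
ring pred z.045,.041 [[237.16, 242.7], [237.22, 243.81]]
1 (175, 115) [187.43 136.27] [134.75   3.25] 147
1 (190, 165) [201.25 188.71] [187.    3.5] 192
1 (220, 215) [234.57 238.02] [236.5   3.5] 246
```

The rings' lower edges dropped 1.25–1.5 px, about 4.5–5.5 mm, which matches the press depths. That leaves only a modest margin over 3 mm and there is time left, so I'll re-press each pad slightly deeper. Then I'll push the left foot's tag.

```bash
python3 - <<'E'
from act import *
for i in (2,1,0):
    bot.move_straight([.42,PAD[i][1],.11],speed=.25,rotation=rot(i))
    bot.move_straight([*PAD[i],.075],speed=.2)
    press(PAD[i],[.060,.0508],20)
bot.move_straight([*TAG[0],.09],speed=.1)
bot.move_straight([*TAG[0],.066],speed=.06)
f0,_=force(15)
for z in (.056,.050,.046,.0455,.045,.0445,.044,.043):
    hit=bot.move_straight([*TAG[0],z],speed=.03,force_limit=25); f,_=force(4)
    print(readout.read_tcp_pos().round(4),(f-f0).round(1),hit)
    if hit or (f-f0)[2]>14: break
bot.wait(.3)
bot.move_straight([*TAG[0],.10],speed=.08)
bot.move_straight([.40,.25,.18],speed=.25)
bot.move_straight([.32,.3,.23],speed=.25)
bot.wait(.2)
for n in("top","side"): np.savez(f"{n}2.npz",**cams.get_image(n))
print(readout.read_t(),force()[0].round(2))
import cv2
from loc import *
o=np.zeros((600,800,3),np.uint8)
t=np.load("top2.npz")["image"][170:230,150:330]; s=np.load("side2.npz")["image"]
o[:240,:720]=cv2.resize(t,None,fx=4,fy=4,interpolation=2)
for k,(u,v) in enumerate([(175,115),(190,165),(220,215)]):
    o[240:500,k*265:k*265+260]=cv2.resize(s[v:v+65,u:u+65],(260,260),interpolation=2)
cv2.imwrite("pics/crop3.png",o[:,:,::-1])
E
```

```text
bias [-0.26 -0.04  0.11] noise [0.41 0.4  0.37]
[[ 0.0601  0.1555  0.4077  0.0699]
 [ 0.0516 -1.096   0.49    9.0157]]
after [ 0.36  0.2  -0.23] t 21.5167
bias [0.18 0.03 0.14] noise [0.51 0.44 0.49]
[[ 0.0601  0.0075 -0.1249 -0.0539]
 [ 0.0512 -0.6305 -0.332   6.4146]]
after [-0.13 -0.19 -0.43] t 25.1167
bias [-0.27  0.13 -0.01] noise [0.43 0.47 0.54]
[[ 0.0601  0.4082 -0.1718 -0.1028]
 [ 0.0511  1.5969  0.4135  2.3618]]
after [ 0.12 -0.44  0.32] t 29.1833
[0.5204 0.2543 0.0557] [ 0.4  0.1 -0.5] False
[0.5206 0.2544 0.0497] [-0.2 -0.2 -0.4] False
[0.5208 0.2545 0.046 ] [-0.9 -0.3  2.2] False
[0.5208 0.2545 0.046 ] [-1.3 -0.5  5. ] False
[0.5208 0.2545 0.046 ] [-2.1 -1.2  8.5] False
[0.5209 0.2545 0.046 ] [-2.8 -1.7 11. ] False
[0.5209 0.2545 0.0459] [-3.5 -1.4 13.6] False
[0.521  0.2545 0.0458] [-5.  -2.1 19.5] False
36.4417 [-0.11 -0.17 -0.13]
```

View pics/crop3.png

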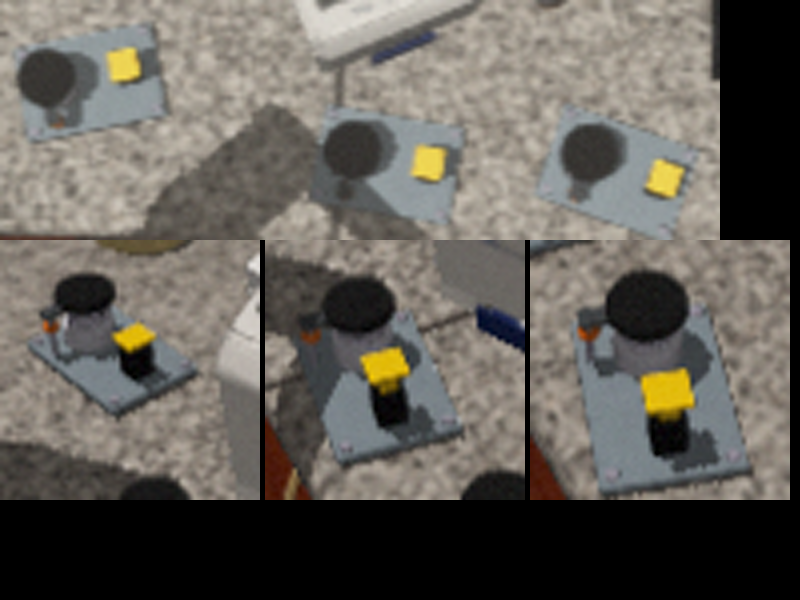

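The left tag now sits on its guide post at crop (134,338); before, it stood clear at (134,325). It hit a hard stop at z = 0.046, which is the full 12 mm. The other two tags are up, the pads have sprung back, the rings are down, and the feet haven't moved.

```bash
python3 - <<'E'
from plant import *
workorder.hand_in()
E
```

```text
the job is handed in; nothing more can be done
```

The softest foot is the leftmost one (pad at x 0.507, y 0.316). I pushed its tag fully down, left the other two tags up, and handed the job in at about 36.5 s on the robot's clock; it reported no verdict.

- **Stiffness:** at about 6 mm of press the left pad took about 2.4 N, with a rate of about 0.3 N/mm. The middle pad took 5.8 N and the right pad 7.7 N.
- **Disagreement:** the middle pad's first reading was just under the stated "more than 6 N". When I pressed all three again to about 6.5–7 mm, it read 6.4 N, the left 2.4 N and the right 9.0 N. The ranking is clear either way.
- **Tag:** I felt no 4 N friction over most of the stroke; the force only rose at z = 0.046, the height of a fully pushed tag. The fingers then held there as the force climbed to about 19 N, so it is down on its stop. The last picture shows the left tag sitting on its guide post.
- **Other end checks:** the last picture shows the pads back up, the orange rings lowered and the feet where they started. The two bottles and the slide box were not measured again, but the arm worked only around the feet. The wrist force after backing away was about zero.
- **Rings:** I did not measure the rings again after the second press. After the first press, the side pictures put them about 4.5–5.5 mm down, which is coarse at that resolution.

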